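# Centre the salt shaker on its pedestal

## Task

The white salt shaker stands off to one side of its small dark wooden pedestal, close to the rim. Nudge it gently and low down with the fingers until it stands upright in the middle of the pedestal, then draw the hand away. Do not pinch, lift, tip or drop the shaker, do not shift the pedestal, and leave everything else alone.

Things in the scene. Friction and masses are not known exactly. Their poses are not given: they have to be found in the camera images.
- salt_shaker: White salt shaker with a grey domed cap, upright, round, 44 mm in diameter and 90 mm tall, 0.08 to 0.14 kg, centre of mass 40 mm up. Origin at the centre of its underside, z up along its axis. Flat foot 34 mm in diameter, widest (44 mm) at 26 to 30 mm above the underside, tapering to 30 mm under the cap at 66 mm. It slides easily on the polished pedestal (friction about 0.35) when pushed at its widest part or below; pushed near the cap it rocks and may topple.
- pedestal: Small turned pedestal of dark wood, round, loose on the worktop, 0.9 kg: flat plain polished top 84 mm in diameter, 48 mm above the worktop; top disc 10 mm thick, narrower waist under it, foot 80 mm in diameter. Origin at the centre of its underside, z up. The shaker starts on it with its centre 22 to 30 mm from the pedestal's centre, to the left, to the right or towards the robot, or between these, but not straight away from it.
- pedestal_top (a point): Centre of the pedestal's flat top, 48 mm above the worktop: the point over which the centre of the shaker's foot belongs.
- pepper_mill: Bystander: wooden pepper mill, 58 mm in diameter, 120 mm tall. Origin at the centre of its underside.
- spice_jar: Bystander: glass spice jar with a green lid, 46 mm in diameter, 106 mm tall. Origin at the centre of its underside.
- espresso_cup: Bystander: small white cup with one handle, 59x83x55 mm. Origin at the centre of its underside.
- pinch_pot: Bystander: small speckled bowl, 68 mm wide, 30 mm tall. Origin at the centre of its underside.
- mandarin: Bystander: orange mandarin, 64 mm wide, 54 mm tall. Origin at the centre of its underside.
- jam_jar: Bystander: glass jam jar with a yellow lid, 71 mm in diameter, 110 mm tall. Origin at the centre of its underside.
Not all that is in view belongs to the job. What is shaped like the salt_shaker but purple, red or turquoise is not meant.

How it is judged:
At the end, for the whole second after the job is handed in: The shaker stands upright and still on the pedestal's top with its centre within 8 mm of the pedestal's centre; the pedestal is within 12 mm of where it stood and every bystander within 20 mm (horizontal distance between salt_shaker and pedestal_top below 0.008 m and angle between salt_shaker's own z axis and vertical below 0.06 rad and z of salt_shaker in the frame of pedestal_top between -0.004 and 0.004 m and linear speed of salt_shaker below 0.02 m/s and angular speed of salt_shaker below 0.3 rad/s and angle between pedestal's own z axis and vertical below 0.04 rad and distance of pedestal from where it was at the start of the episode below 0.012 m and distance of each of pepper_mill, spice_jar, espresso_cup, pinch_pot, mandarin, jam_jar from where it was at the start of the episode below 0.02 m); the robot touches nothing.
It fails at once if the shaker is tipped by more than 0.35 rad (angle between salt_shaker's own z axis and vertical above 0.35 rad).
It fails at once if the shaker is lifted more than 12 mm off the pedestal's top, or leaves the pedestal (z of salt_shaker in the frame of pedestal_top above 0.012 m or z of salt_shaker in the frame of pedestal_top below -0.012 m).
It fails at once if the shaker is pinched or struck hard (fingers press on it with more than 8 N) (contact force between the fingers and salt_shaker above 8 N).
It fails at once if the pedestal is shifted by more than 12 mm (distance of pedestal from where it was at the start of the episode above 0.012 m).
It fails at once if another thing is moved by more than 20 mm (distance of any of pepper_mill, spice_jar, espresso_cup, pinch_pot, mandarin, jam_jar from where it was at the start of the episode above 0.02 m).
It also fails if it takes over 48 s, if anything falls off the work surface, if the arm or the gripper's body presses on something with over 40 N, if the wrist force passes 120 N, or if a joint passes its speed limit or range.

## Robot

A 7-joint arm with a two-finger parallel gripper is mounted at the origin on a cart in front of the work surface, level with it; the furniture and walls round the work are solid. World frame = base frame: x ahead of the robot, y to its left, z up, the work surface at z = 0. Lengths are in m, angles in rad, forces in N, time in s.
With the tool pointing down it reaches from about 0.425 to 0.8 m from the base axis. Payload 8.3 kg.
Tool frame: the origin (TCP) lies midway between the tips of the shut fingers; the grasp point (between the pads) lies 19 mm behind it; z points along the fingers, y is the line along which they close (so a half turn about z gives the same grasp; the last joint's range is limited). The gripper opens to 85 mm and grips with 20 to 120 N. Pads are 22 mm wide; open, the fingers measure 114 mm over their backs; the gripper's body (76 mm by 85 mm) begins 54 mm behind the grasp point. The pads swing forward as they close: fully open they stand 13 mm farther back than shut.
Start: joints at [1.207, 0.383, 0.016, 1.37, -0.006, 1.388, -0.046], TCP at [0.185, -0.597, 0.231] pointing down, gripper open.
Joint ranges: [-2.95, 2.95], [-0.25, 2.06], [-1.52, 1.56], [0.18, 2.33], [-1.44, 4.58], [0.02, 2.06], [-3.01, 3.01]. Speed limits (rad/s): [2.39, 2.39, 3.01, 3.01, 3.14, 3.14, 3.14].

## Interface

Orientations are given as a unit quaternion [x, y, z, w].
In Python, from bench import read_state, grab_frame, camera_model, close_job gives the robot as it stands.
- The arm moves only by the tool send_rows, never from a script. Its argument "deltas" is a list that holds one entry, the list of rows, each a list of 7 numbers: the shift along the tool's x, y, z in mm, then the turn, a rotation vector about the tool's x, y, z in degrees, then the gripper's target within -1 to 1 (fully open at 1, half-way at 0, shut at -1). A call has 1 to 5 rows; each row is the pose to reach, as a shift and turn from the pose commanded when the call began, along the tool's axes at that moment; what a row does not reach only later rows make up. A row lasts 1/12 s, in which the tool goes at most 41.7 mm and 7.16 degrees, less where a joint would pass 70% of its speed; a pose out of reach is approached as far as the arm can. A call with a gripper value outside its range is refused whole. The fingers move at their own pace and stop on an object; "squeeze" is the grip in N (left out, the last holds). Time passes only in rows, so rows that repeat a pose let the fingers close. It gives the time, the measured TCP pose, the force, the opening and the grip force at its end, in the units of the state.
- read_state(): the state, without advancing time (a new reading comes with each control period).
- grab_frame(name): name is "scene" or "top"; returns (picture, depth): 480x640x3 uint8, red, green, blue; 480x640 float32, m along the optical axis (not along the pixel's ray), 0 where there is no reading.
- camera_model(name): a dict with "camera_matrix" (3x3 intrinsics, pixels), "pose" (4x4, takes a point from camera to world coordinates). Camera axes: x right, y down, z forward; pixel columns grow to the right and rows downward; lengths in m; the calibration is good to about 2 mm. A picture is of the moment at which its call begins. camera_model takes no time and is no camera call.
- close_job(): hands the job in; it is judged then, once.
The state is a dict: "t": time; "joint_pos": joint angles; "joint_vel": joint speeds; "tau": joint torques, N m; "position": TCP position; "eef_rot": TCP orientation; "force": force on the tool from outside, world axes, zero at the start; "torque": the same for the moment, N m; "opening": opening from 0.0 (shut) to 1.0 (fully open); "gripper_force": force on a finger pad.
Only numpy, scipy, OpenCV 4.12 (cv2) and the standard library are available. Lean on these libraries where they do the work, as an engineer would, in place of code of your own. Each camera call takes 0.05 s, during which the arm holds its last target. There are 200 camera calls.

## Working session

There is one attempt and no reset: what is moved stays moved. The work goes in short steps, Python scripts to look and compute and a tool call to move; the robot and the scene stay as the last step left them, time stands still between calls to the robot, and variables do not carry over. Pictures are saved under pics/ and viewed, at most 10 in all, crops included, and the job is handed in when it is done.

Besides the shell and the picture viewer there is one more tool, called after ">>>" as name(argument=value, ...), one argument or row to a line, values as JSON. send_rows: Moves the arm, as the interface text tells. Its arguments: {"type":"object","properties":{"deltas":{"type":"array"},"squeeze":{"type":"number"}},"required":["deltas"]}

```bash
mkdir -p pics; python3 - <<'E'
from bench import *
import cv2,numpy as np
s=read_state();print(s['t'],s['position'],s['eef_rot'],s['opening'])
for n in('scene','top'):
    p,d=grab_frame(n);cv2.imwrite(f'pics/{n}0.png',p[:,:,::-1]);np.save(f'{n}0.npy',d)
    c=camera_model(n);print(n,np.round(c['camera_matrix'],1).tolist(),np.round(c['pose'],3).tolist())
E
```

```text
0.0 [ 0.18508414 -0.596452    0.23029792] [ 9.88704141e-01  1.49877310e-01 -1.39667427e-04 -9.45186758e-04] 1.001034500379693
scene [[547.4, 0.0, 323.0], [0.0, 547.4, 241.1], [0.0, 0.0, 1.0]] [[-0.534, -0.543, 0.648, -0.422], [-0.845, 0.357, -0.397, 0.536], [-0.016, -0.76, -0.65, 0.946], [0.0, 0.0, 0.0, 1.0]]
top [[477.8, 0.0, 320.9], [0.0, 477.8, 239.4], [0.0, 0.0, 1.0]] [[-0.016, -0.993, 0.114, 0.31], [-1.0, 0.015, -0.012, 0.002], [0.011, -0.114, -0.993, 1.459], [0.0, 0.0, 0.0, 1.0]]
```

View pics/scene0.png

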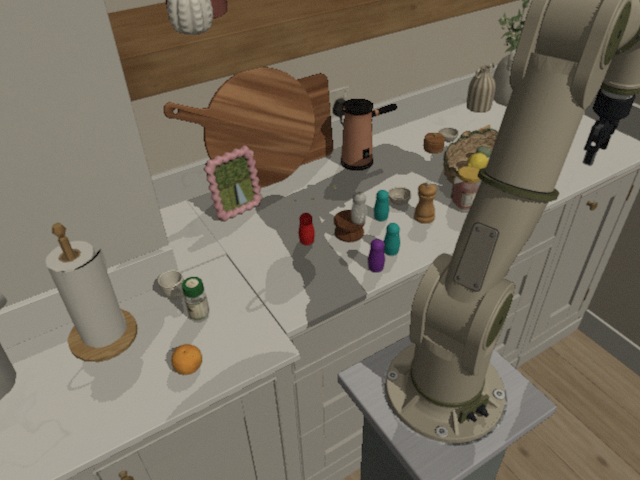

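View pics/top0.png

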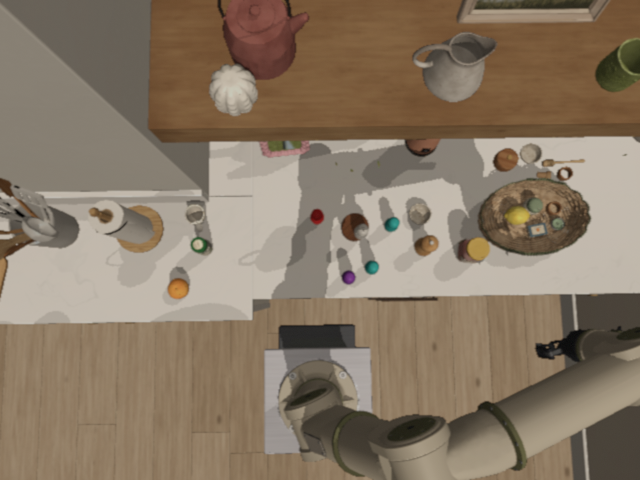

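The scene view shows the pedestal at (350,226) with the white shaker at (359,208). The top view shows the pedestal at (355,227) and the shaker at (361,231). Lookalikes surround them: red, teal (two) and purple. I'll zoom in and measure.

```bash
cat > h.py <<'E'
import cv2,numpy as np
from bench import *
def ray(n,uv):
    c=camera_model(n);K=np.array(c['camera_matrix']);P=np.array(c['pose'])
    return P[:3,3],P[:3,:3]@np.linalg.inv(K)@[uv[0],uv[1],1.]
def onz(n,uv,z):
    o,d=ray(n,uv);return o+d*(z-o[2])/d[2]
def proj(n,p):
    c=camera_model(n);P=np.array(c['pose']);q=np.array(c['camera_matrix'])@(P[:3,:3].T@(np.array(p)-P[:3,3]));return q[:2]/q[2]
E
python3 - <<'E'
from h import *
a=cv2.imread('pics/scene0.png');b=cv2.imread('pics/top0.png')
f=lambda i,x,y:cv2.resize(i[y:y+60,x:x+70],None,fx=5.7,fy=8 and 5.7,interpolation=cv2.INTER_NEAREST)
cv2.imwrite('pics/z0.png',np.hstack([f(a,320,188),f(b,325,195)]))
def cloud(n,x0,x1,y0,y1):
    d=np.load(n+'0.npy');c=camera_model(n);K=np.array(c['camera_matrix']);P=np.array(c['pose'])
    v,u=np.mgrid[y0:y1,x0:x1];z=d[y0:y1,x0:x1]
    q=np.stack([(u-K[0,2])/K[0,0]*z,(v-K[1,2])/K[1,1]*z,z],-1)
    return q@P[:3,:3].T+P[:3,3]
for n,w in(('top',(335,380,205,245)),('scene',(325,375,185,245))):
    img=cv2.imread(f'pics/{n}0.png')[w[2]:w[3],w[0]:w[1]].astype(int)
    p=cloud(n,*w);z=p[...,2]
    brown=(img[...,2]-img[...,0]>25)
    m=brown&(abs(z-.048)<.006);print(n,'ped top',m.sum(),p[m].min(0).round(3),p[m].max(0).round(3))
    s=(z>.085)&(z<.16)&~brown;print('shaker',s.sum(),p[s].min(0).round(3),p[s].max(0).round(3),p[s].mean(0).round(3))
    s=(z>.125)&(z<.16)&~brown;print('cap',s.sum(),p[s].min(0).round(3),p[s].max(0).round(3),p[s].mean(0).round(3))
for c,(lo,hi) in dict(teal=((85,80,40),(100,255,255)),red=((0,200,60),(4,255,255)),purple=((130,80,30),(160,255,255))).items():
    k=cv2.inRange(cv2.cvtColor(b,cv2.COLOR_BGR2HSV),lo,hi)
    n,_,st,ce=cv2.connectedComponentsWithStats(k)
    for i in range(1,n):
        if st[i,4]>40 and 150<ce[i,1]<300:print(c,st[i],onz('top',ce[i],.07).round(3))
print([onz('top',uv,z).round(3).tolist() for uv,z in(((428,245),.1),((420,212),.03))])
E
```

```text
top ped top 385 [ 0.469 -0.157  0.042] [ 0.548 -0.079  0.054]
shaker 164 [ 0.468 -0.149  0.085] [ 0.506 -0.111  0.143] [ 0.486 -0.128  0.123]
cap 111 [ 0.474 -0.148  0.125] [ 0.505 -0.113  0.143] [ 0.488 -0.13   0.134]
scene ped top 314 [ 0.468 -0.14   0.042] [ 0.552 -0.076  0.054]
shaker 309 [ 0.359 -0.148  0.085] [ 0.504 -0.083  0.14 ] [ 0.477 -0.124  0.113]
cap 106 [ 0.472 -0.144  0.125] [ 0.504 -0.113  0.14 ] [ 0.486 -0.128  0.133]
teal [385 218  14  13 131] [ 0.513 -0.224  0.07 ]
teal [366 262  12  12 116] [ 0.387 -0.161  0.07 ]
red [312 210  11  13 101] [ 0.539 -0.004  0.07 ]
purple [343 271  12  13 118] [ 0.359 -0.093  0.07 ]
[[0.446, -0.322, 0.1], [0.554, -0.318, 0.03]]
```

View pics/z0.png

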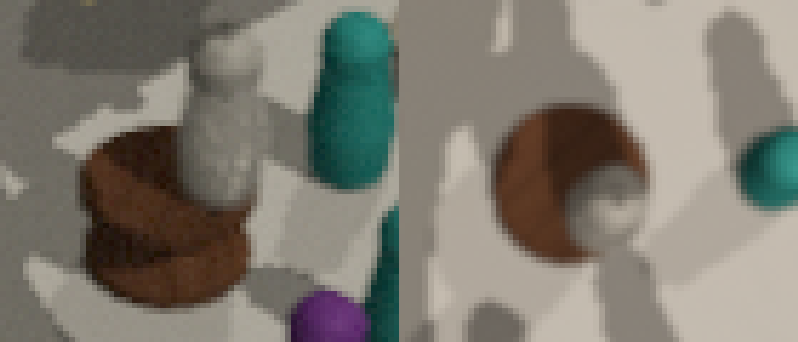

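The zoomed crop shows the pedestal top as a disc, with the shaker at its near-right rim. In the scene view the shaker's foot is at about crop pixel (215,205). Next: refine the centres with circle fits and plan the push.

```bash
cat >> h.py <<'E'
from scipy.optimize import least_squares
from scipy.spatial.transform import Rotation as R
def cfit(xy,r):
    return least_squares(lambda c:np.hypot(*(xy-c).T)-r,xy.mean(0),loss='soft_l1',f_scale=.002)
def measure(img,n='top'):
    """pedestal disc from upper (far) contour; shaker cap centre from grey mask inside box"""
    x0,y0,x1,y1=330,205,385,248
    c=img[y0:y1,x0:x1].astype(int)
    brown=((c[...,2]-c[...,0])*100>35*c[...,2]).astype(np.uint8)
    k=cv2.findContours(brown,cv2.RETR_EXTERNAL,cv2.CHAIN_APPROX_NONE)[0]
    k=max(k,key=cv2.contourArea)[:,0]+[x0,y0]
    return k
def delta(p,yaw,tilt,st=None):
    st=st or read_state();R0=R.from_quat(st['eef_rot'])
    x=np.array([np.cos(yaw),np.sin(yaw),0]);T=R.from_matrix(np.c_[x,np.cross([0,0,-1],x),[0,0,-1]])*R.from_euler('y',tilt)
    print('t',round(st['t'],2),'pos',np.round(st['position'],4),'F',np.round(st['force'],2),'open',round(st['opening'],3))
    print('d mm',(1e3*R0.inv().apply(np.array(p)-st['position'])).round(1),'rot deg',np.degrees((R0.inv()*T).as_rotvec()).round(2))
E
python3 - <<'E'
from h import *
b=cv2.imread('pics/top0.png');k=measure(b)
w=np.array([onz('top',q,.048)[:2] for q in k]);
keep=(w[:,0]>.49)&(w[:,1]>-.155)|(w[:,1]>-.10);keep&=~((w[:,0]<.505)&(w[:,1]<-.11))
r=cfit(w[keep],.0405);print('ped',keep.sum(),r.x.round(4),np.abs(r.fun).max().round(4))
f=least_squares(lambda c:np.hypot(*(w[keep]-c[:2]).T)-c[2],[.51,-.117,.04]);print('free r',f.x.round(4))
d=np.load('top0.npy')
# cap outline: depth-elevated pixels
c=camera_model('top');K=np.array(c['camera_matrix']);P=np.array(c['pose'])
v,u=np.mgrid[205:250,335:380];z=d[205:250,335:380]
q=np.stack([(u-K[0,2])/K[0,0]*z,(v-K[1,2])/K[1,1]*z,z],-1)@P[:3,:3].T+P[:3,3]
m=(q[...,2]>.118)
w2=np.array([onz('top',uv,.125)[:2] for uv in np.c_[u[m],v[m]]]);print('cap mask mean',m.sum(),w2.mean(0).round(4),w2.min(0).round(4),w2.max(0).round(4),'zmax',q[...,2].max().round(4))
for n,uv in(('scene',(320+215/5.7,188+208/5.7)),):print('foot front scene',onz(n,uv,.048).round(4))
ped=r.x;sh=w2.mean(0);o=ped-sh;yaw=np.arctan2(*o[::-1]);print('offset mm',np.hypot(*o)*1e3,'yaw',yaw,np.degrees(yaw))
s=sh-.055*o/np.hypot(*o);print(s)
delta([*s,.23],yaw,.17)
E
```

```text
ped 62 [ 0.507  -0.1168] 0.0389
free r [ 0.5152 -0.1099  0.0335]
cap mask mean 120 [ 0.4905 -0.1302] [ 0.4743 -0.1479] [ 0.5492 -0.0899] zmax 1.4595
foot front scene [ 0.4799 -0.1247  0.048 ]
offset mm 21.303472888485608 yaw 0.6814210573672698 39.04255065848651
[ 0.44773828 -0.16482334]
t 0.1 pos [ 0.1851 -0.5965  0.2304] F [-0.17 -0.98 -0.21] open 1.004
d mm [ 378.8 -334.4    0.9] rot deg [  1.76   9.61 -21.76]
```

```bash
cat >> h.py <<'E'
def pedfit(n,img,box,zt=.048):
    x0,y0,x1,y1=box;h=cv2.cvtColor(img,cv2.COLOR_BGR2HSV)[y0:y1,x0:x1]
    m=((h[...,1]>105)&((h[...,0]<20)|(h[...,0]>170))).astype(np.uint8)
    k=max(cv2.findContours(m,cv2.RETR_EXTERNAL,cv2.CHAIN_APPROX_NONE)[0],key=cv2.contourArea)[:,0]+[x0,y0]
    w=np.array([onz(n,q,zt)[:2] for q in k]);return m,w
def capfit(n,img,d,box,zl=.118):
    x0,y0,x1,y1=box;c=camera_model(n);K=np.array(c['camera_matrix']);P=np.array(c['pose'])
    v,u=np.mgrid[y0:y1,x0:x1];z=d[y0:y1,x0:x1]
    q=np.stack([(u-K[0,2])/K[0,0]*z,(v-K[1,2])/K[1,1]*z,z],-1)@P[:3,:3].T+P[:3,3]
    return q[(q[...,2]>zl)&(q[...,2]<.15)&(z>0)]
E
python3 - <<'E'
from h import *
b=cv2.imread('pics/top0.png');a=cv2.imread('pics/scene0.png')
m,w=pedfit('top',b,(330,205,380,250))
g=np.array([.511,-.117]);ang=np.degrees(np.arctan2(w[:,1]-g[1],w[:,0]-g[0]))
k=(ang>-75)&(ang<150);r=cfit(w[k],.0405)
f=least_squares(lambda c:np.hypot(*(w[k]-c[:2]).T)-c[2],[.51,-.117,.04]);print('top',m.sum(),k.sum(),r.x.round(4),np.std(r.fun).round(4),'free',f.x.round(4))
m,w=pedfit('scene',a,(322,200,372,245))
# far edge of disc in scene view: left/top-left arc
ang=np.degrees(np.arctan2(w[:,1]-g[1],w[:,0]-g[0]));k=(ang>-20)&(ang<100)&(np.hypot(*(w-g).T)<.05)
r=cfit(w[k],.0412);print('scene',k.sum(),r.x.round(4),np.std(r.fun).round(4))
for n,bx in(('top',(345,215,375,245)),('scene',(340,185,372,220))):
    p=capfit(n,None,np.load(n+'0.npy'),bx);mm=(p[:,:2].min(0)+p[:,:2].max(0))/2
    print(n,len(p),p[:,:2].min(0).round(3),p[:,:2].max(0).round(3))
    # sphere-ish cap: body axis via circle fit of dome
    f=least_squares(lambda c:np.linalg.norm(p-c[:3],axis=1)-.0155,[*mm,.122],loss='soft_l1',f_scale=.002);print(f.x.round(4))
E
```

```text
top 370 58 [ 0.5067 -0.1178] 0.0103 free [ 0.5177 -0.1086  0.0315]
scene 21 [ 0.508  -0.1178] 0.001
top 117 [ 0.474 -0.148] [ 0.506 -0.113]
[ 0.4899 -0.1306  0.1243]
scene 134 [ 0.471 -0.147] [ 0.504 -0.113]
[ 0.4893 -0.131   0.1235]
```

```bash
python3 -c "
from h import *
delta([.4502,-.1582,.23],.607,.17)"
```

```text
t 0.1 pos [ 0.1851 -0.5965  0.2304] F [-0.17 -0.98 -0.21] open 1.004
d mm [ 383.1 -340.     0.9] rot deg [  1.39   9.65 -17.5 ]
```

>>> send_rows(
  deltas=[
    [[38,-16,0,0,0,0,-0.45],[70,-45,0,0,0,0,-0.45],[102,-74,0,0,0,0,-0.45],[135,-104,0,0,0,0,-0.45],[165,-130,0,0,0,0,-0.45]],
  ],
)

```text
t: 0.52
position: [0.3026, -0.4252, 0.2308]
eef_rot: [0.989, 0.15, -0.0, -0.0]
force: [1.0, -0.1, 0.5]
opening: 0.298
gripper_force: 0.0
```

>>> send_rows(
  deltas=[
    [[30,-28,0,0,2,-3,-0.45],[58,-56,0,0,4,-6,-0.45],[86,-84,0,1,6,-10,-0.45],[114,-110,0,1,8,-14,-0.45],[144,-138,0,1.4,9.6,-17.5,-0.45]],
  ],
)

```text
t: 0.93
position: [0.3988, -0.2514, 0.2311]
eef_rot: [0.95, 0.299, 0.081, -0.025]
force: [0.5, -0.6, -0.3]
opening: 0.273
gripper_force: 0.0
```

```bash
python3 -c "
from h import *
delta([.4502,-.1582,.23],.607,.17)"
```

```text
t 0.93 pos [ 0.3988 -0.2514  0.2311] F [ 0.46 -0.62 -0.34] open 0.273
d mm [ 93.9 -47.   17.2] rot deg [0.07 0.01 0.15]
```

>>> send_rows(
  deltas=[
    [[31,-16,6,0,0,0,-0.45],[62,-31,11,0,0,0,-0.45],[91,-46,17,0,0,0,-0.45],[91,-46,17,0,0,0,-0.45]],
  ],
)

```text
t: 1.27
position: [0.4511, -0.155, 0.2299]
eef_rot: [0.949, 0.302, 0.081, -0.026]
force: [-0.1, 0.3, -0.8]
opening: 0.273
gripper_force: 0.0
```

```bash
python3 - <<'E'
from h import *
delta([.4502,-.1582,.064],.607,.17)
p,d=grab_frame('top');q,_=grab_frame('scene')
f=lambda i,x,y:cv2.resize(i[y:y+120,x:x+140],None,fx=2.8,fy=2.8,interpolation=cv2.INTER_NEAREST)
cv2.imwrite('pics/z1.png',np.hstack([f(q,290,120),f(p,300,165)])[:,:,::-1])
E
```

```text
t 1.27 pos [ 0.4511 -0.155   0.2299] F [-0.07  0.31 -0.77] open 0.273
d mm [-30.7   2.  163. ] rot deg [-0.07 -0.02  0.54]
```

View pics/z1.png

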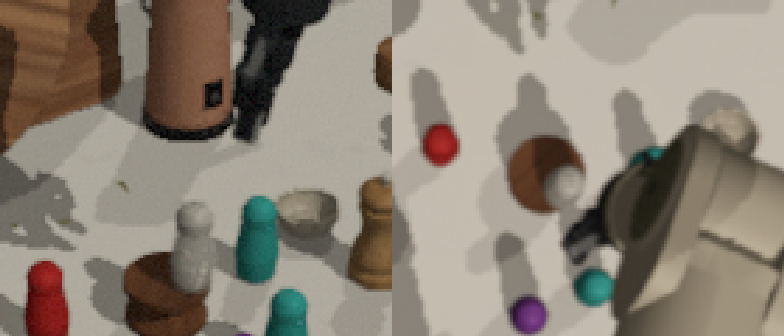

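The fingers hang over free worktop, behind the shaker as seen along the push line (top crop 585,240). I'll descend in steps.

>>> send_rows(
  deltas=[
    [[-6,0.4,33,0,0,0.5,-0.45],[-12,0.8,66,0,0,0.5,-0.45],[-18,1.2,99,0,0,0.5,-0.45],[-24,1.6,127,0,0,0.5,-0.45],[-24,1.6,127,0,0,0.5,-0.45]],
  ],
)

```text
t: 1.78
position: [0.4431, -0.165, 0.0949]
eef_rot: [0.953, 0.292, 0.077, -0.028]
force: [-1.4, 0.9, -0.3]
opening: 0.275
gripper_force: 0.0
```

>>> send_rows(
  deltas=[
    [[-2,0.2,10,0,0,0,-0.45],[-4,0.2,20,0,0,0,-0.45],[-6,0.4,30,0,0,0,-0.45],[-7,0.4,35,0,0,0,-0.45],[-7,0.4,35,0,0,0,-0.45]],
  ],
)

```text
t: 2.2
position: [0.4467, -0.1659, 0.0642]
eef_rot: [0.952, 0.294, 0.08, -0.025]
force: [-0.4, 0.6, -0.3]
opening: 0.276
gripper_force: 0.0
```

```bash
python3 - <<'E'
from h import *
delta([.4502,-.1582,.065],.607,.17)
q,d=grab_frame('scene');p,_=grab_frame('top')
f=lambda i,x,y:cv2.resize(i[y:y+80,x:x+80],None,fx=5,fy=5,interpolation=cv2.INTER_NEAREST)
cv2.imwrite('pics/z2.png',np.hstack([f(q,315,175),f(p,320,195)])[:,:,::-1])
c=capfit('scene',None,d,(335,185,372,220));print(len(c),c.min(0).round(3),c.max(0).round(3))
E
```

```text
t 2.2 pos [ 0.4467 -0.1659  0.0642] F [-0.41  0.65 -0.29] open 0.276
d mm [ 7.2 -4.4  0.4] rot deg [ 0.03  0.1  -0.51]
134 [ 0.471 -0.148  0.118] [ 0.501 -0.114  0.14 ]
```

View pics/z2.png

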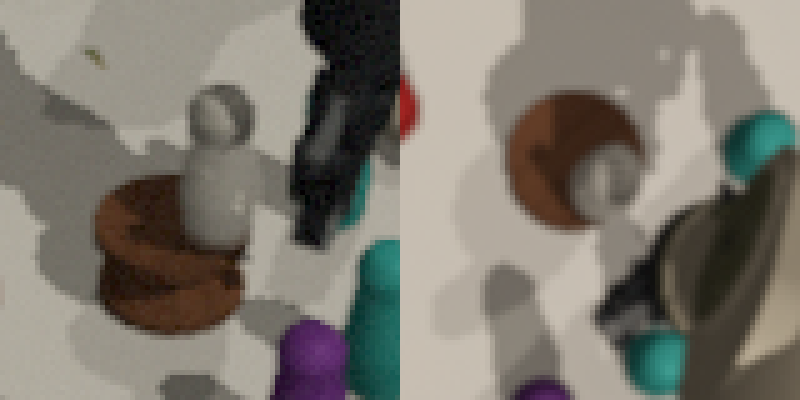

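Clear of everything: fingers at crop (310,215), a gap before the shaker, and teal untouched. I'll settle first and check the lateral offset.

>>> send_rows(
  deltas=[
    [[0,0,0,0,0,0,-0.45],[0,0,0,0,0,0,-0.45],[0,0,0,0,0,0,-0.45]],
  ],
)

```text
t: 2.55
position: [0.4475, -0.166, 0.0654]
eef_rot: [0.952, 0.294, 0.081, -0.025]
force: [-0.0, 0.4, -0.8]
opening: 0.275
gripper_force: 0.0
```

```bash
python3 - <<'E'
from h import *
delta([.4502,-.1582,.065],.607,.17)
E
```

```text
t 2.55 pos [ 0.4475 -0.166   0.0654] F [-0.01  0.4  -0.77] open 0.275
d mm [ 6.5 -4.9  1.5] rot deg [ 0.13  0.05 -0.48]
```

>>> send_rows(
  deltas=[
    [[2,-2,0.5,0,0,-0.5,-0.45],[5,-4,1,0,0,-0.5,-0.45],[6.5,-5,1.5,0,0,-0.5,-0.45],[6.5,-5,1.5,0,0,-0.5,-0.45],[6.5,-5,1.5,0,0,-0.5,-0.45]],
  ],
)

```text
t: 2.97
position: [0.4499, -0.1577, 0.0645]
eef_rot: [0.951, 0.298, 0.081, -0.025]
force: [0.2, -0.7, -1.1]
opening: 0.273
gripper_force: 0.0
```

>>> send_rows(
  deltas=[
    [[2,0,0.3,0,0,0,-0.45],[4,0,0.7,0,0,0,-0.45],[6,0,1,0,0,0,-0.45],[8,0,1.4,0,0,0,-0.45],[8,0,1.4,0,0,0,-0.45]],
  ],
)

```text
t: 3.38
position: [0.4569, -0.153, 0.0645]
eef_rot: [0.951, 0.298, 0.081, -0.025]
force: [-0.2, 0.5, 0.4]
opening: 0.273
gripper_force: 0.0
```

```bash
cat >> h.py <<'E'
def look(tgt=(.508,-.118),h=.065):
    u=np.array([np.cos(.607),np.sin(.607)]);v=np.array([-u[1],u[0]])
    for n,bx in(('top',(340,205,375,245)),('scene',(328,180,372,220))):
        p=capfit(n,None,grab_frame(n)[1],bx);p=p[np.hypot(*(p[:,:2]-[.50,-.125]).T)<.045]
        mm=np.median(p[:,:2],0)
        f=least_squares(lambda c:np.linalg.norm(p-c[:3],axis=1)-.0155,[*mm,.124],loss='soft_l1',f_scale=.002).x
        e=np.array(tgt)-f[:2];print(n,len(p),f.round(4),'to go along/left mm',(1e3*e@u).round(1),(1e3*e@v).round(1))
    s=read_state();t=np.array(s['position'][:2]);print('tool->target along/left',(1e3*(tgt-t)@u).round(1),(1e3*(tgt-t)@v).round(1))
    delta([*(np.array(tgt)-.03*u),h],.607,.17,s)
E
python3 -c "
from h import *
look()"
```

```text
top 118 [ 0.4897 -0.1308  0.1241] to go along/left mm 22.3 0.0
scene 131 [ 0.4896 -0.1312  0.1237] to go along/left mm 22.6 0.3
tool->target along/left 62.4 -0.4
t 3.48 pos [ 0.4565 -0.1533  0.0644] F [-0.96 -0.4   0.05] open 0.276
d mm [32.1  0.4  4.8] rot deg [0.07 0.08 0.02]
```

Alignment is within 0.5 mm and the tool is 40 mm behind the shaker's centre, with contact expected at about 29 mm. I'll push slowly.

>>> send_rows(
  deltas=[
    [[1.6,0,0.3,0,0,0,-0.45],[3.2,0,0.5,0,0,0,-0.45],[4.8,0,0.8,0,0,0,-0.45],[6.4,0,1.1,0,0,0,-0.45],[8,0,1.4,0,0,0,-0.45]],
  ],
)

```text
t: 3.9
position: [0.4633, -0.1487, 0.0644]
eef_rot: [0.951, 0.298, 0.081, -0.025]
force: [-0.2, 0.1, 0.3]
opening: 0.271
gripper_force: 0.0
```

>>> send_rows(
  deltas=[
    [[1.6,0,0.3,0,0,0,-0.45],[3.2,0,0.5,0,0,0,-0.45],[4.8,0,0.8,0,0,0,-0.45],[6.4,0,1.1,0,0,0,-0.45],[8,0,1.4,0,0,0,-0.45]],
  ],
)

```text
t: 4.32
position: [0.4699, -0.1441, 0.0644]
eef_rot: [0.951, 0.298, 0.081, -0.025]
force: [-0.8, -0.6, -0.3]
opening: 0.275
gripper_force: 0.2
```

```bash
python3 -c "
from h import *
look()"
```

```text
top 106 [ 0.4926 -0.1264  0.1237] to go along/left mm 17.4 -1.9
scene 133 [ 0.4928 -0.1272  0.1238] to go along/left mm 17.8 -1.1
tool->target along/left 46.0 -0.3
t 4.42 pos [ 0.4701 -0.1439  0.0644] F [-0.16 -0.57 -0.79] open 0.28
d mm [15.8  0.3  2.1] rot deg [0.08 0.06 0.02]
```

>>> send_rows(
  deltas=[
    [[1.5,0,0.3,0,0,0,-0.45],[3,0,0.5,0,0,0,-0.45],[4.5,0,0.8,0,0,0,-0.45],[6,0,1,0,0,0,-0.45],[7.5,0,1.3,0,0,0,-0.45]],
  ],
)

```text
t: 4.83
position: [0.4761, -0.1396, 0.0643]
eef_rot: [0.951, 0.298, 0.081, -0.025]
force: [-0.2, 0.4, 1.0]
opening: 0.275
gripper_force: 0.3
```

```bash
python3 -c "
from h import *
look()"
```

```text
top 109 [ 0.4977 -0.1211  0.1244] to go along/left mm 10.2 -3.3
scene 139 [ 0.4974 -0.1218  0.1241] to go along/left mm 10.9 -2.9
tool->target along/left 38.3 -0.4
t 4.93 pos [ 0.4763 -0.1395  0.0643] F [ 0.14 -0.51 -0.16] open 0.275
d mm [8.3 0.4 0.8] rot deg [0.07 0.06 0.03]
```

>>> send_rows(
  deltas=[
    [[0.6,1,0.1,0,0,0,-0.45],[1.6,2,0.3,0,0,0,-0.45],[2.8,3,0.5,0,0,0,-0.45],[4.2,3.5,0.7,0,0,0,-0.45],[5.6,3.5,1,0,0,0,-0.45]],
  ],
)

```text
t: 5.35
position: [0.4829, -0.1395, 0.0643]
eef_rot: [0.951, 0.298, 0.081, -0.024]
force: [0.6, -1.2, 0.8]
opening: 0.277
gripper_force: 0.2
```

```bash
python3 -c "
from h import *
look()"
```

```text
top 110 [ 0.503  -0.1207  0.1238] to go along/left mm 5.6 -0.7
scene 149 [ 0.5023 -0.1223  0.1241] to go along/left mm 7.1 0.3
tool->target along/left 32.7 3.2
t 5.45 pos [ 0.483  -0.1392  0.0643] F [-0.61 -0.19 -0.11] open 0.277
d mm [ 2.7 -3.2 -0.2] rot deg [0.08 0.06 0.02]
```

>>> send_rows(
  deltas=[
    [[1.2,0,0.2,0,0,0,-0.45],[2.4,0,0.4,0,0,0,-0.45],[3.6,0,0.6,0,0,0,-0.45],[4.8,0,0.8,0,0,0,-0.45],[6,0,1,0,0,0,-0.45]],
  ],
)

```text
t: 5.87
position: [0.4878, -0.1359, 0.0643]
eef_rot: [0.951, 0.298, 0.081, -0.025]
force: [-0.0, 0.0, -0.4]
opening: 0.281
gripper_force: 0.2
```

```bash
python3 - <<'E'
from h import *
look()
q,_=grab_frame('scene');p,_=grab_frame('top')
cv2.imwrite('pics/s3.png',q[:,:,::-1]);cv2.imwrite('pics/t3.png',p[:,:,::-1])
f=lambda i,x,y:cv2.resize(i[y:y+80,x:x+80],None,fx=5,fy=5,interpolation=cv2.INTER_NEAREST)
cv2.imwrite('pics/z3.png',np.hstack([f(q,315,175),f(p,320,195)])[:,:,::-1])
E
```

```text
top 114 [ 0.5081 -0.1172  0.1239] to go along/left mm -0.5 -0.6
scene 164 [ 0.4904 -0.1183  0.1338] to go along/left mm 14.6 -9.8
tool->target along/left 26.6 3.1
t 5.97 pos [ 0.4879 -0.1357  0.0644] F [-0.12  0.86 -0.29] open 0.277
d mm [-3.2 -3.1 -1.2] rot deg [0.07 0.06 0.02]
```

View pics/z3.png

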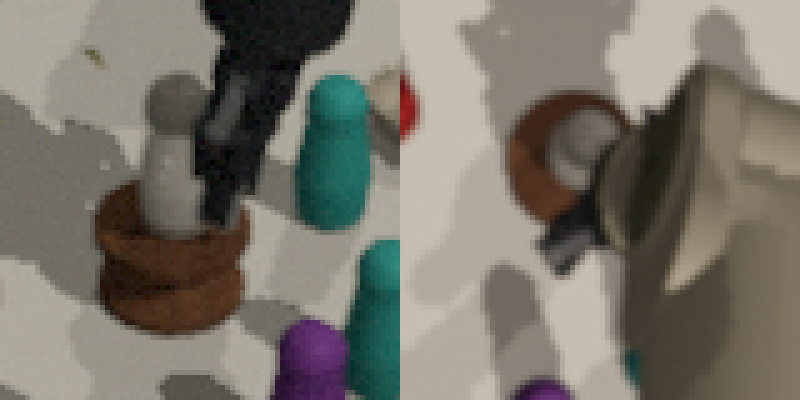

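The top view puts the shaker centred on the pedestal; the scene fit is contaminated by the fingers beside it at (225,200). I'll back straight out along the push line.

>>> send_rows(
  deltas=[
    [[-2,0,-0.3,0,0,0,-0.45],[-6,0,-1,0,0,0,-0.45],[-12,0,-2,0,0,0,-0.45],[-20,-1,-3.5,0,0,0,-0.45],[-30,-2,-5.2,0,0,0,-0.45]],
  ],
)

```text
t: 6.48
position: [0.4608, -0.152, 0.0644]
eef_rot: [0.951, 0.298, 0.081, -0.025]
force: [-0.2, 0.1, -0.3]
opening: 0.276
gripper_force: 0.0
```

```bash
python3 - <<'E'
from h import *
look()
q,_=grab_frame('scene');p,_=grab_frame('top')
f=lambda i,x,y:cv2.resize(i[y:y+80,x:x+80],None,fx=5,fy=5,interpolation=cv2.INTER_NEAREST)
cv2.imwrite('pics/z4.png',np.hstack([f(q,315,175),f(p,320,195)])[:,:,::-1])
for n,im in(('scene',q),('top',p)):
  m,w=pedfit(n,np.ascontiguousarray(im[:,:,::-1]),(322,200,372,245) if n=='scene' else (330,205,380,250))
  g=np.array([.508,-.118])
  a=np.degrees(np.arctan2(w[:,1]-g[1],w[:,0]-g[0]));r=np.hypot(*(w-g).T)
  k=(abs(r-.041)<.006)&((a>-20)&(a<100) if n=='scene' else a<999);f=cfit(w[k],.0412 if n=='scene' else .0405);print(n,k.sum(),f.x.round(4),np.std(f.fun).round(4))
E
```

```text
top 116 [ 0.5101 -0.118   0.1238] to go along/left mm -1.7 1.1
scene 130 [ 0.51   -0.1188  0.1235] to go along/left mm -1.2 1.8
tool->target along/left 59.8 1.3
t 6.58 pos [ 0.4596 -0.1532  0.0641] F [-0.91 -0.   -0.29] open 0.275
d mm [29.6 -1.3  4.1] rot deg [ 0.08  0.15 -0.14]
scene 21 [ 0.5072 -0.1167] 0.0016
top 63 [ 0.5087 -0.1176] 0.0013
```

View pics/z4.png

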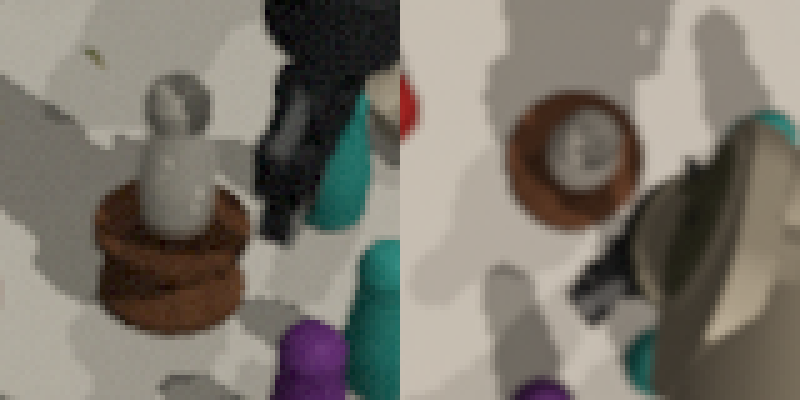

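The shaker stands upright, within about 2 mm of the centre in both views, and the pedestal hasn't moved. I'll retract along the tool axis.

>>> send_rows(
  deltas=[
    [[2,0,-12,0,0,0,-0.45],[4,0,-40,0,0,0,-0.45],[8,0,-75,0,0,0,-0.45],[10,0,-105,0,0,0,-0.45],[10,0,-110,0,0,0,-0.45]],
  ],
)

```text
t: 7.1
position: [0.4571, -0.1574, 0.1802]
eef_rot: [0.951, 0.298, 0.084, -0.022]
force: [2.1, -0.8, 0.2]
opening: 0.271
gripper_force: 0.0
```

>>> send_rows(
  deltas=[
    [[0,0,0,0,0,0,-0.45],[0,0,0,0,0,0,-0.45],[0,0,0,0,0,0,-0.45],[0,0,0,0,0,0,-0.45],[0,0,0,0,0,0,-0.45]],
  ],
)

```text
t: 7.52
position: [0.4538, -0.156, 0.1732]
eef_rot: [0.951, 0.298, 0.08, -0.025]
force: [-0.4, -0.4, 0.2]
opening: 0.27
gripper_force: 0.0
```

```bash
python3 -c "
from h import *
look()
print(close_job())"
```

```text
top 119 [ 0.5101 -0.1182  0.1246] to go along/left mm -1.6 1.4
scene 129 [ 0.5102 -0.1184  0.1242] to go along/left mm -1.5 1.6
tool->target along/left 66.1 0.6
t 7.62 pos [ 0.4541 -0.1562  0.1737] F [-0.64  0.03 -0.05] open 0.271
d mm [ 17.4  -0.6 113.2] rot deg [-0.    0.11  0.  ]
the job is handed in; nothing more can be done
None
```

The job is handed in: the white shaker stands upright about 2 mm from the pedestal's centre by both cameras, the pedestal is where it was to within about 2 mm, nothing else was touched, and the hand is clear; the judge's result was not shown.

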